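# Clamp a small carton in a ratcheting quick clamp

### The arm

A 6-joint arm with a two-finger parallel gripper is mounted at the origin on a cart in front of the work surface, level with it; the furniture and walls round the work are solid. World frame = base frame: x ahead of the robot, y to its left, z up, the work surface at z = 0. Lengths are in m, angles in rad, forces in N, time in s.
With the tool pointing down it reaches from about 0.375 to 0.9 m from the base axis. Payload 3.1 kg.
Tool frame: the origin (TCP) lies between the finger pads; the fingertips stand manip.finger_overhang ahead of it and the grasp point (between the pads) lies 5 mm behind it (manip.finger_overhang is the distance from the TCP to the fingertips, in m); z points along the fingers, y is the line along which they close (so a half turn about z gives the same grasp; the last joint's range is limited). The gripper opens to 85 mm and grips with 20 to 120 N. Pads are 22 mm wide; open, the fingers measure 114 mm over their backs; the gripper's body (76 mm by 85 mm) begins 54 mm behind the grasp point. The pads swing forward as they close: fully open they stand 13 mm farther back than shut.
Start: joints at [1.171, 0.527, 1.433, -0, 1.181, -0.178], TCP at [0.137, 0.61, 0.245] pointing down, gripper open.
Joint ranges: [-3.08, 3.08], [-0.75, 2.2], [0.22, 2.44], [-1.43, 4.57], [0, 2.65], [-2.85, 2.85]. Speed limits (rad/s): [2.79, 2.79, 3.14, 3.14, 3.14, 3.14].

### API

Orientations are given as a unit quaternion [x, y, z, w].
In Python, from station import manip gives the robot as it stands.
- The arm moves only by the tool drive_tool, never from a script. Its argument "plan" is a list of rows, each a list of 7 numbers: the shift along the tool's x, y, z in m, then the turn, a rotation vector about the tool's x, y, z in degrees, then the opening, from -1 (shut) to 1 (fully open). In form: [[x, y, z, wx, wy, wz, gripper], ...]. A call has 1 to 10 rows; each row shifts and turns the commanded pose from where the row before left it, along the tool's axes as they then stand; what a row does not reach is not made up. A row lasts 1/10 s, in which the tool goes at most 50 mm and 8.59 degrees, less where a joint would pass 70% of its speed; a pose out of reach is approached as far as the arm can. A call is refused whole if a number of a shift passes 0.05 or a number of a turn 8.59, either way. A call with a gripper value outside its range is refused whole. The fingers move at their own pace and stop on an object; "newtons" is the grip in N (left out, the last holds). Time passes only in rows, so rows that do not move let the fingers close. It gives the time, the measured TCP pose, the force, the opening and the grip force at its end, in the units of the state.
- manip.sense(): the state, without advancing time (a new reading comes with each control period).
- manip.snapshot(name): name is "side" or "top" or "wrist"; returns a dict with "image" (400x640x3 uint8, red, green, blue), "z_map" (400x640 float32, m along the optical axis (not along the pixel's ray), 0 where there is no reading), "fov_y" (degrees; the focal length in pixels is half the picture's height over the tangent of half this angle, whatever the lens; pixels are square), "cx", "cy" (the principal point, pixels), "extrinsics" (4x4, takes a point from camera to world coordinates); the wrist camera has in their place "mount" (4x4, takes a point from camera to tool coordinates, whose origin is the TCP and whose axes are the flange's). Camera axes: x right, y up, looking along -z (the intrinsics and any distortion apply to the point x, -y, -z); pixel columns grow to the right and rows downward; lengths in m; the calibration is good to about 2 mm. A picture is of the moment at which its call begins: read the wrist's pose just before it.
- manip.sign_off(): hands the job in; it is judged then, once.
The state is a dict: "t": time; "q": joint angles; "qd": joint speeds; "tau": joint torques, N m; "tcp_pos": TCP position; "tool_rot": TCP orientation; "force": force on the tool from outside, world axes, zero at the start; "ft_torque": the same for the moment, N m; "finger_gap": opening from 0.0 (shut) to 1.0 (fully open); "gripper_force": force on a finger pad.
Only numpy, scipy, OpenCV 4.12 (cv2) and the standard library are available. Lean on these libraries where they do the work, as an engineer would, in place of code of your own. Each camera call takes 0.05 s, during which the arm holds its last target. There are 200 camera calls.

### The job

The end flaps of the small white-and-red carton must be pressed together while they set. Stand the carton lengthways and centred between the jaws of the quick clamp and let go of it, then pump the orange trigger against the black grip again and again until the sliding jaw holds the carton firmly and squarely against the fixed anvil, but feel for it and stop there: do not crush the carton. Move the jaw only with the trigger, let the trigger spring back, and leave the dome camera, the glue stick and the yellow highlighter where they are.

Things in the scene. Friction and masses are not known exactly. Their poses are not given: they have to be found in the camera images.
- carton: Small closed white-and-red cardboard carton, 62 (x) x 88 (y) x 45 (z) mm, about 0.13 kg, loose. Origin: centre of its underside; z up. Take it across its 62 mm width; it is clamped along its 88 mm length (its y along the clamp's y, either way round). With less than 8 N of jaw force it is not held firmly; above 25 N it is crushed.
- clamp: Ratcheting quick clamp on a plywood board 100 (x) x 310 (y) x 8 (z) mm fixed to the desk. Origin on the desk under the board, z up; clamp numbers are in this frame, mm. The jaw closes along +y. Carton space: on the board (z 8), jaws 56 wide about x = 0, tops at z 54, anvil face at y = +130. Black head y -45 to -150, top z 60; grip and trigger stand up from it.
- clamp_anvil: Fixed jaw (anvil) of the clamp, dark steel with a rubber face; part of the clamp, same frame as clamp; its face is at y = +130 mm.
- clamp_bar: Sliding bar and jaw; not to be touched. Its frame is clamp's when fully back and moves along +y with the jaw. Pad face at y = -3 mm of this frame; pad to anvil is 113 to 127 mm at the start. It ratchets: forward only, about 56 mm per rad of trigger (12 to 14 mm a full pull; partial pulls count), and holds when the trigger is let go (settling back up to 0.7 mm). No release.
- clamp_pad: Orange, rubber-faced pressure pad (52 wide in x, 40 high) on the moving jaw, sprung: 6 N per mm that it is pushed back towards the jaw, 6 mm travel, hard beyond. So once the carton is between pad and anvil without play, each further mm of bar travel adds 6 N. Its frame is the bar's but for this travel.
- clamp_trigger (a joint): Orange trigger hinge, rad: 0 released, 0.25 fully pulled towards the black grip; a spring returns it. Pulled at z = 120 mm (67 above the hinge) it takes 3 to 5 N while the jaw runs free and each N of jaw force adds about 0.85 N: slowly pulled, 17 N at the trigger is about 15 N at the jaw, of which up to 4 N goes on letting go. Quick pulls overshoot.
- clamp_seat (a point): Point on the board, x 0, y +86, z 8 mm in the clamp's frame, same axes: where the centre of the carton's underside is when the carton is centred and pressed against the anvil.
- clamp_squeeze (a point): Point x 0, y -105, z 120 mm of the clamp's frame, same axes, between the fixed black grip (back face y -120, 26 wide in x, top z 152) and the trigger (22 wide; at z 120 front face y -72 released, -90 pulled; top z 145). Straddle both from above along y about this point and close: one finger pulls the trigger, the other meets the grip only at the end of the pull.
- dome_camera: Bystander: white and black dome camera, 72 mm across, 54 mm high, origin centre of its underside.
- glue_stick: Bystander: white and red glue stick, 28 mm across, 92 mm high, standing on end, origin centre of its underside.
- highlighter_yellow: Bystander: yellow highlighter lying on the desk, 21 x 118 x 22 mm, origin centre of its underside.

How it is judged:
On the way, in this order (a step that is already met when the one before it is completed fails the run):
1. the carton stands released and upright between the jaws, centred and lengthways (x of carton in the frame of clamp_seat between -0.015 and 0.015 m and y of carton in the frame of clamp_seat between -0.05 and 0.006 m and z of carton in the frame of clamp_seat between -0.004 and 0.006 m and angle between the y axis of carton and the y axis of clamp_seat, either way round below 0.2 rad and contact force between the fingers and carton below 0.5 N), for 0.2 s.
2. after that the trigger is pulled (value of joint clamp_trigger above 0.05 rad), for 0.02 s.
3. the pad presses the carton against the anvil (contact force between clamp_pad and carton above 8 N and contact force between clamp_anvil and carton above 3 N), for 0.1 s.
At the end, for the whole second after the job is handed in: The carton stands upright and still on the clamp's board, centred on the jaws within 15 mm, square to them within 0.1 rad and against the anvil within 6 mm, pressed by the pad with 8 to 25 N against the anvil (over 3 N there), and the trigger is sprung back (under 0.04 rad) (all of step 3 and contact force between clamp_pad and carton below 25 N and x of carton in the frame of clamp_seat between -0.015 and 0.015 m and y of carton in the frame of clamp_seat between -0.006 and 0.006 m and z of carton in the frame of clamp_seat between -0.004 and 0.005 m and angle between the y axis of carton and the y axis of clamp_seat, either way round below 0.1 rad and angle between carton's own z axis and vertical below 0.1 rad and value of joint clamp_trigger below 0.04 rad and linear speed of carton below 0.01 m/s); the robot touches nothing.
It fails at once if the carton is crushed: the pad presses it with more than 25 N (contact force between clamp_pad and carton above 25 N).
It fails at once if the robot touches the sliding bar, jaw or pad with more than 2 N (contact force between any of the fingers, the arm and clamp_bar above 2 N).
It fails at once if the dome camera is moved more than 30 mm (distance of dome_camera from where it was at the start of the episode above 0.03 m).
It fails at once if the glue stick is moved more than 30 mm (distance of glue_stick from where it was at the start of the episode above 0.03 m).
It fails at once if the yellow highlighter is moved more than 30 mm (distance of highlighter_yellow from where it was at the start of the episode above 0.03 m).
It also fails if it takes over 72 s, if anything falls off the work surface, if the arm or the gripper's body presses on something with over 40 N, if the wrist force passes 120 N, or if a joint passes its speed limit or range.

## Working session

There is one attempt and no reset: what is moved stays moved. The work goes in short steps, Python scripts to look and compute and a tool call to move; the robot and the scene stay as the last step left them, time stands still between calls to the robot, and variables do not carry over. Pictures are saved under pics/ and viewed, at most 10 in all, crops included, and the job is handed in when it is done.

Besides the shell and the picture viewer there is one more tool, called by a JSON object that holds its "name" and its "arguments", one argument or row to a line. drive_tool: Moves the arm, as the interface text tells. Its arguments: {"type":"object","properties":{"plan":{"type":"array"},"newtons":{"type":"number"}},"required":["plan"]}

```bash
ls; mkdir -p pics; cat > h.py <<'E'
import numpy as np, cv2
from station import manip
def snap(n):
    s=manip.sense(); d=manip.snapshot(n)
    if 'extrinsics' in d: T=np.array(d['extrinsics'])
    else:
        from scipy.spatial.transform import Rotation as R
        P=np.eye(4);P[:3,:3]=R.from_quat(s['tool_rot']).as_matrix();P[:3,3]=s['tcp_pos'];T=P@np.array(d['mount'])
    return d,T
def cloud(d,T):
    z=d['z_map'];h,w=z.shape;f=h/2/np.tan(np.radians(d['fov_y'])/2)
    v,u=np.mgrid[:h,:w]
    p=np.stack([(u-d['cx'])/f*z,-(v-d['cy'])/f*z,-z],-1)
    P=p@T[:3,:3].T+T[:3,3]; P[z==0]=np.nan
    return P
E
python3 - <<'E'
from h import *
s=manip.sense();print({k:np.round(v,3) for k,v in s.items()},manip.finger_overhang)
for n in('top','side'):
    d,T=snap(n);print(n,[ (k,v) for k,v in d.items() if k not in('image','z_map','extrinsics')],T.round(3).tolist())
    cv2.imwrite(f'pics/{n}0.png',d['image'][:,:,::-1]); np.save(f'{n}.npy',cloud(d,T))
E
```

```text
pics
{'t': np.float64(0.0), 'q': array([ 1.17 ,  0.528,  1.434,  0.   ,  1.181, -0.179]), 'qd': array([-0.   , -0.001, -0.   , -0.001, -0.001, -0.002]), 'tau': array([ 1.0000e-03, -4.4235e+01, -1.7803e+01, -0.0000e+00,  8.0000e-03,
        0.0000e+00]), 'tcp_pos': array([0.137, 0.609, 0.244]), 'tool_rot': array([ 0.111,  0.994, -0.001, -0.   ]), 'force': array([-0.205,  1.104,  0.368]), 'ft_torque': array([ 0.031, -0.023,  0.059]), 'gripper_force': np.float64(0.0), 'finger_gap': np.float64(1.002)} 0.014
top [('fov_y', 45.14047377512827), ('cx', 324.7806775671857), ('cy', 200.0471486187955)] [[-0.008, 0.997, -0.075, 0.469], [-1.0, -0.009, -0.007, -0.021], [-0.007, 0.075, 0.997, 1.551], [0.0, 0.0, 0.0, 1.0]]
side [('fov_y', 50.986207484809746), ('cx', 320.06474158058927), ('cy', 201.51432697472535)] [[0.935, 0.149, -0.323, 0.163], [-0.355, 0.429, -0.83, -1.048], [0.014, 0.891, 0.454, 0.678], [0.0, 0.0, 0.0, 1.0]]
```

View pics/top0.png

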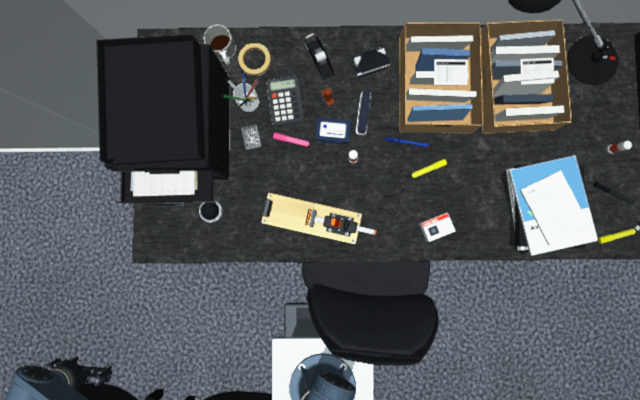

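View pics/side0.png

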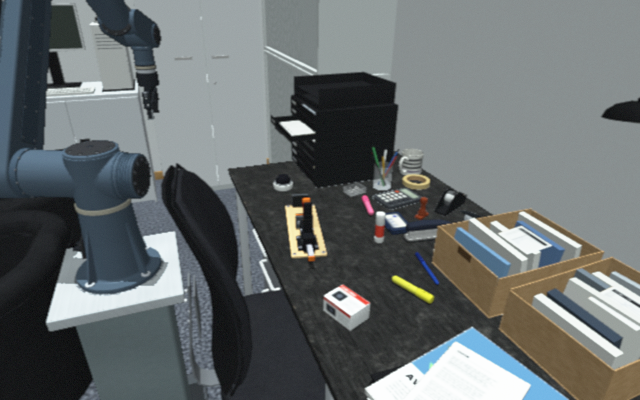

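The top view shows the plywood clamp at (262–362, 193–243), with its anvil at the left end. The carton is at (437,227), the highlighter at (430,169), the glue stick at (353,157) and the dome camera at (210,212). The side view agrees.

```bash
python3 - <<'E'
from h import *
P=np.load('top.npy');im=cv2.imread('pics/top0.png')
def rect(m,name):
    q=P[m][:,:2]; r=cv2.minAreaRect((q*1000).astype(np.float32));print(name,m.sum(),r,cv2.boxPoints(r).round().tolist(),np.nanmedian(P[m][:,2]))
v,u=np.mgrid[:400,:640]
hsv=cv2.cvtColor(im,cv2.COLOR_BGR2HSV)
reg=(u>255)&(u<370)&(v>185)&(v<250)
ply=(reg&(hsv[...,1]>50)&(hsv[...,2]>140)&(hsv[...,0]>12)&(hsv[...,0]<32)).astype(np.uint8)
ply=ply.astype(bool);rect(ply&np.isfinite(P[...,2]),'board')
reg=(u>415)&(u<460)&(v>205)&(v<248)
rect(reg&(P[...,2]>.036),'carton')
rect((u>185)&(u<225)&(v>195)&(v<225)&(P[...,2]>.02),'dome')
rect((u>340)&(u<365)&(v>145)&(v<168)&(P[...,2]>.05),'glue')
rect((u>408)&(u<450)&(v>155)&(v<182)&(P[...,2]>.01),'hl')
print('tallest clamp', [(P[(u>255)&(u<380)&(v>185)&(v<250)][:,2]>t).sum() for t in(.05,.1,.14)])
c=im[180:255,250:470];cv2.imwrite('pics/c1.png',cv2.resize(c,None,fx=3.6,fy=3.6,interpolation=cv2.INTER_CUBIC))
s=cv2.imread('pics/side0.png')[170:350,260:440];cv2.imwrite('pics/c2.png',cv2.resize(s,(600,600),interpolation=cv2.INTER_CUBIC))
E
```

```text
board 2235 ((528.8973388671875, 32.698699951171875), (312.5716552734375, 102.62860870361328), 76.72769927978516) [[443.0, -108.0], [543.0, -131.0], [615.0, 173.0], [515.0, 197.0]] 0.006497785514243182
carton 562 ((494.3810119628906, -363.52996826171875), (62.331539154052734, 88.97770690917969), 21.487228393554688) [[449.0, -334.0], [482.0, -416.0], [540.0, -394.0], [507.0, -311.0]] 0.043602918403410906
dome 536 ((552.1781616210938, 342.7993469238281), (93.83236694335938, 68.96582794189453), 89.69279479980469) [[517.0, 296.0], [586.0, 296.0], [587.0, 390.0], [518.0, 390.0]] 0.04845904028104264
glue 68 ((717.4515380859375, -98.670166015625), (22.809436798095703, 24.272809982299805), 89.16265106201172) [[705.0, -110.0], [729.0, -110.0], [730.0, -87.0], [705.0, -87.0]] 0.08957175316711796
hl 191 ((682.1736450195312, -344.8475646972656), (20.422096252441406, 118.62266540527344), 24.1375675201416) [[649.0, -295.0], [697.0, -403.0], [716.0, -395.0], [667.0, -287.0]] 0.016585869694369038
tallest clamp [np.int64(498), np.int64(96), np.int64(58)]
```

View pics/c1.png

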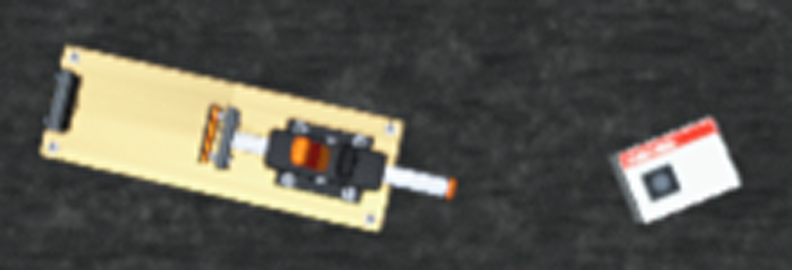

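```bash
cat >> h.py <<'E'
from scipy.spatial.transform import Rotation as R
C=np.array([.5289,.0327]);CA=np.radians(-13.27)
def cl(x,y): # clamp mm -> world xy
    c,s=np.cos(CA),np.sin(CA); return C+np.array([c*x-s*y,s*x+c*y])/1000
def rows(p,az,via=(),n=None,g=1,st=None):
    """legs to p (world) with the tool's y at azimuth az deg, tool down"""
    s=manip.sense(); p0=np.array(s['tcp_pos']);r0=R.from_quat(s['tool_rot'])
    if st: p0,r0=np.array(st[0]),mk(st[1])
    y=r0.as_matrix()[:,1]; a0=np.degrees(np.arctan2(y[1],y[0]))
    pts=[p0]+[np.array(v) for v in via]+[np.array(p)]
    path=[p0]
    for a,b in zip(pts,pts[1:]):
        k=int(np.ceil(max(np.linalg.norm(b-a)/.045,1))); path+= [a+(b-a)*(i+1)/k for i in range(k)]
    k=len(path)-1; need=int(np.ceil(abs(az-a0)/8.4))
    path+=[path[-1]]*max(0,need-k);k=len(path)-1
    rt=mk(az);rv=(r0.inv()*rt).as_rotvec()
    r=r0;P=p0
    for i in range(k):
        d=np.round(r.inv().apply(path[i+1]-P),3); w=np.round(np.degrees(rv)/k,2)
        print(list(map(float,d))+list(map(float,w))+[g]); P=P+r.apply(d); r=r*R.from_rotvec(np.radians(w))
    print('end',P.round(4),a0)
def mk(az):
    a=np.radians(az);y=np.array([np.cos(a),np.sin(a),0]);z=np.array([0,0,-1]);return R.from_matrix(np.stack([np.cross(y,z),y,z],1))
E
python3 - <<'E'
from h import *
print(cl(0,72),cl(0,-105))
rows([.4944,-.3635,.2],21.5,via=[(.45,.35,.245),(.48,-.1,.245)])
E
```

```text
[0.54542689 0.10277754] [ 0.50479828 -0.06949642]
[-0.036, -0.018, -0.0, -0.0, 0.0, 2.07, 1]
[-0.037, -0.017, -0.0, -0.0, 0.0, 2.07, 1]
[-0.038, -0.016, -0.0, -0.0, 0.0, 2.07, 1]
[-0.038, -0.015, -0.0, -0.0, 0.0, 2.07, 1]
[-0.038, -0.013, -0.0, -0.0, 0.0, 2.07, 1]
[-0.039, -0.011, -0.0, -0.0, 0.0, 2.07, 1]
[-0.039, -0.01, -0.0, -0.0, 0.0, 2.07, 1]
[-0.04, -0.009, -0.0, -0.0, 0.0, 2.07, 1]
[-0.04, -0.007, -0.0, -0.0, 0.0, 2.07, 1]
[-0.04, -0.006, -0.0, -0.0, 0.0, 2.07, 1]
[-0.025, -0.033, -0.0, -0.0, 0.0, 2.07, 1]
[-0.026, -0.032, -0.0, -0.0, 0.0, 2.07, 1]
[-0.027, -0.03, -0.0, -0.0, 0.0, 2.07, 1]
[-0.028, -0.03, -0.0, -0.0, 0.0, 2.07, 1]
[-0.029, -0.029, 0.0, -0.0, 0.0, 2.07, 1]
[-0.031, -0.028, 0.0, -0.0, 0.0, 2.07, 1]
[-0.031, -0.026, 0.0, -0.0, 0.0, 2.07, 1]
[-0.032, -0.026, 0.0, -0.0, 0.0, 2.07, 1]
[-0.033, -0.024, 0.0, -0.0, 0.0, 2.07, 1]
[-0.034, -0.023, 0.0, -0.0, 0.0, 2.07, 1]
[-0.035, -0.022, 0.0, -0.0, 0.0, 2.07, 1]
[-0.038, -0.022, 0.008, -0.0, 0.0, 2.07, 1]
[-0.038, -0.021, 0.008, -0.0, 0.0, 2.07, 1]
[-0.04, -0.02, 0.007, -0.0, 0.0, 2.07, 1]
[-0.04, -0.018, 0.008, -0.0, 0.0, 2.07, 1]
[-0.04, -0.017, 0.007, -0.0, 0.0, 2.07, 1]
[-0.041, -0.015, 0.008, -0.0, 0.0, 2.07, 1]
end [ 0.4942 -0.3632  0.1999] 77.29064003611468
```

{"name": "drive_tool", "arguments": {
  "plan": [
    [-0.036,-0.018,0,0,0,2.07,1],
    [-0.037,-0.017,0,0,0,2.07,1],
    [-0.038,-0.016,0,0,0,2.07,1],
    [-0.038,-0.015,0,0,0,2.07,1],
    [-0.038,-0.013,0,0,0,2.07,1],
    [-0.039,-0.011,0,0,0,2.07,1],
    [-0.039,-0.01,0,0,0,2.07,1],
    [-0.04,-0.009,0,0,0,2.07,1],
    [-0.04,-0.007,0,0,0,2.07,1],
    [-0.04,-0.006,0,0,0,2.07,1]
  ]
}}

```text
t: 1.1
tcp_pos: [0.4512, 0.3495, 0.245]
tool_rot: [0.288, 0.958, -0.0, -0.0]
force: [0.3, 0.1, 1.0]
finger_gap: 1.001
gripper_force: 0.0
```

{"name": "drive_tool", "arguments": {
  "plan": [
    [-0.025,-0.033,0,0,0,2.07,1],
    [-0.026,-0.032,0,0,0,2.07,1],
    [-0.027,-0.03,0,0,0,2.07,1],
    [-0.028,-0.03,0,0,0,2.07,1],
    [-0.029,-0.029,0,0,0,2.07,1],
    [-0.031,-0.028,0,0,0,2.07,1],
    [-0.031,-0.026,0,0,0,2.07,1],
    [-0.032,-0.026,0,0,0,2.07,1],
    [-0.033,-0.024,0,0,0,2.07,1],
    [-0.034,-0.023,0,0,0,2.07,1]
  ]
}}

```text
t: 2.1
tcp_pos: [0.4769, -0.0602, 0.2451]
tool_rot: [0.456, 0.89, 0.0, -0.0]
force: [0.6, -0.6, -0.9]
finger_gap: 1.0
gripper_force: 0.0
```

{"name": "drive_tool", "arguments": {
  "plan": [
    [-0.035,-0.022,0,0,0,2.07,1],
    [-0.038,-0.022,0.008,0,0,2.07,1],
    [-0.038,-0.021,0.008,0,0,2.07,1],
    [-0.04,-0.02,0.007,0,0,2.07,1],
    [-0.04,-0.018,0.008,0,0,2.07,1],
    [-0.04,-0.017,0.007,0,0,2.07,1],
    [-0.041,-0.015,0.008,0,0,2.07,1],
    [0,0,0,0,0,0,1],
    [0,0,0,0,0,0,1]
  ]
}}

```text
t: 3.0
tcp_pos: [0.4938, -0.3629, 0.1982]
tool_rot: [0.564, 0.826, 0.0, -0.001]
force: [-0.9, -0.7, 0.3]
finger_gap: 0.999
gripper_force: 0.0
```

```bash
python3 - <<'E'
from h import *
d,T=snap('wrist');P=cloud(d,T);np.save('w.npy',P)
cv2.imwrite('pics/w1.png',d['image'][:,:,::-1])
m=(P[...,2]>.036)&(P[...,2]<.06)&(np.hypot(P[...,0]-.494,P[...,1]+.3635)<.08)
r=cv2.minAreaRect((P[m][:,:2]*1000).astype(np.float32));print(r,cv2.boxPoints(r).round(),np.median(P[m][:,2]))
print(manip.sense()['tcp_pos'],manip.sense()['force'])
m=(P[...,2]<.02)&(P[...,2]>-.03);print(np.median(P[m][:,2]))
rows([.4944,-.3635,.022],21.5)
E
```

```text
((496.9031677246094, -366.6935729980469), (62.15277099609375, 88.12549591064453), 21.088703155517578) [[ 452. -337.]
 [ 484. -419.]
 [ 542. -397.]
 [ 510. -314.]] 0.0446894224353509
[ 0.49385409 -0.36164789  0.19859174] [-0.55393553  0.49447657 -1.06188491]
-0.0004579215294412686
[-0.001, -0.0, 0.044, -0.01, -0.04, -0.03, 1]
[-0.0, -0.0, 0.044, -0.01, -0.04, -0.03, 1]
[-0.001, -0.0, 0.044, -0.01, -0.04, -0.03, 1]
[-0.0, -0.0, 0.045, -0.01, -0.04, -0.03, 1]
end [ 0.4944 -0.3633  0.0216] 21.379313986660442
```

View pics/w1.png

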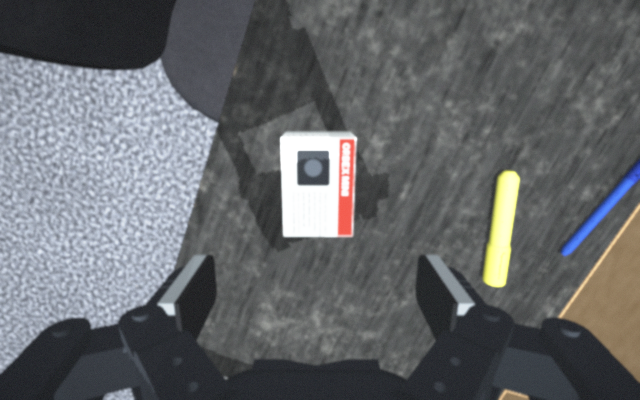

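The wrist view shows the carton upright at (318,185) between the open fingers. The wrist and top cameras agree to about 3 mm, so I'm going down on the mean of the two.

{"name": "drive_tool", "arguments": {
  "plan": [
    [-0.003,0.001,0.04,0,0,0,1],
    [0,0,0.04,0,0,0,1],
    [0,0,0.04,0,0,0,1],
    [0,0,0.035,0,0,0,1],
    [0,0,0.02,0,0,0,1],
    [0,0,0,0,0,0,1],
    [0,0,0,0,0,0,0.2],
    [0,0,0,0,0,0,0],
    [0,0,0,0,0,0,0],
    [0,0,0,0,0,0,0]
  ],
  "newtons": 25
}}

```text
t: 4.05
tcp_pos: [0.4975, -0.3654, 0.0262]
tool_rot: [0.563, 0.826, -0.0, 0.001]
force: [0.7, 2.0, 5.4]
finger_gap: 0.721
gripper_force: 30.6
```

{"name": "drive_tool", "arguments": {
  "plan": [
    [0,0,0,0,0,0,0],
    [0,0,0,0,0,0,0],
    [0,0,0,0,0,0,0]
  ]
}}

```text
t: 4.35
tcp_pos: [0.4975, -0.3654, 0.0262]
tool_rot: [0.563, 0.826, -0.0, 0.001]
force: [1.0, 2.6, 7.4]
finger_gap: 0.723
gripper_force: 30.7
```

{"name": "drive_tool", "arguments": {
  "plan": [
    [0,0,-0.01,0,0,0,0],
    [0,0,-0.04,0,0,0,0],
    [0,0,-0.045,0,0,0,0],
    [0,0,-0.045,0,0,0,0],
    [0,0,-0.045,0,0,0,0],
    [0,0,-0.025,0,0,0,0],
    [0,0,0,0,0,0,0]
  ]
}}

```text
t: 5.05
tcp_pos: [0.4982, -0.3668, 0.2396]
tool_rot: [0.564, 0.826, -0.001, 0.005]
force: [0.2, -0.9, -0.9]
finger_gap: 0.72
gripper_force: 29.8
```

```bash
python3 - <<'E'
from h import *
print(manip.sense()['tcp_pos'],manip.sense()['force'])
rows([.5454,.1028,.235],-13.3,g=0)
E
```

```text
[ 0.49817916 -0.3668295   0.23962491] [ 0.18705691 -0.91381821 -0.91235291]
[0.038, 0.02, 0.0, 0.03, 0.04, 3.15, 0]
[0.039, 0.017, 0.0, 0.03, 0.04, 3.15, 0]
[0.04, 0.015, 0.0, 0.03, 0.04, 3.15, 0]
[0.041, 0.013, 0.001, 0.03, 0.04, 3.15, 0]
[0.042, 0.011, -0.0, 0.03, 0.04, 3.15, 0]
[0.042, 0.008, 0.0, 0.03, 0.04, 3.15, 0]
[0.042, 0.007, 0.0, 0.03, 0.04, 3.15, 0]
[0.043, 0.003, 0.001, 0.03, 0.04, 3.15, 0]
[0.043, 0.002, -0.0, 0.03, 0.04, 3.15, 0]
[0.043, -0.001, 0.0, 0.03, 0.04, 3.15, 0]
[0.043, -0.003, 0.001, 0.03, 0.04, 3.15, 0]
end [0.5458 0.103  0.2346] 21.394757788160973
```

{"name": "drive_tool", "arguments": {
  "plan": [
    [0.038,0.02,0,0,0,3.15,0],
    [0.039,0.017,0,0,0,3.15,0],
    [0.04,0.015,0,0,0,3.15,0],
    [0.041,0.013,0,0,0,3.15,0],
    [0.042,0.011,0,0,0,3.15,0],
    [0.042,0.008,0,0,0,3.15,0],
    [0.042,0.007,0,0,0,3.15,0],
    [0.043,0.003,0,0,0,3.15,0],
    [0.043,0.002,0,0,0,3.15,0],
    [0.043,-0.001,0,0,0,3.15,0]
  ]
}}

```text
t: 6.05
tcp_pos: [0.5381, 0.0637, 0.2327]
tool_rot: [0.767, 0.641, -0.001, -0.001]
force: [0.5, -0.2, -2.0]
finger_gap: 0.722
gripper_force: 29.7
```

{"name": "drive_tool", "arguments": {
  "plan": [
    [0.043,-0.003,0,0,0,3.15,0],
    [0,0,0,0,0,0,0],
    [0,0,0,0,0,0,0]
  ]
}}

```text
t: 6.35
tcp_pos: [0.5427, 0.1057, 0.2328]
tool_rot: [0.783, 0.622, -0.002, -0.001]
force: [0.2, -0.7, -1.4]
finger_gap: 0.723
gripper_force: 29.7
```

```bash
python3 - <<'E'
from h import *
d,T=snap('wrist');P=cloud(d,T);np.save('w2.npy',P)
cv2.imwrite('pics/w2.png',d['image'][:,:,::-1])
print(manip.sense()['tcp_pos'],T[:3,3])
rows([.5454,.1028,.035],-13.3,g=0)
E
```

```text
[0.54298071 0.10469508 0.23301878] [0.55977646 0.17757215 0.36067327]
[-0.0, 0.001, 0.04, -0.03, 0.02, 0.02, 0]
[-0.0, 0.0, 0.039, -0.03, 0.02, 0.02, 0]
[-0.001, 0.001, 0.04, -0.03, 0.02, 0.02, 0]
[0.0, 0.001, 0.039, -0.03, 0.02, 0.02, 0]
[-0.0, 0.0, 0.04, -0.03, 0.02, 0.02, 0]
end [0.5453 0.103  0.035 ] -13.178909170781798
```

View pics/w2.png

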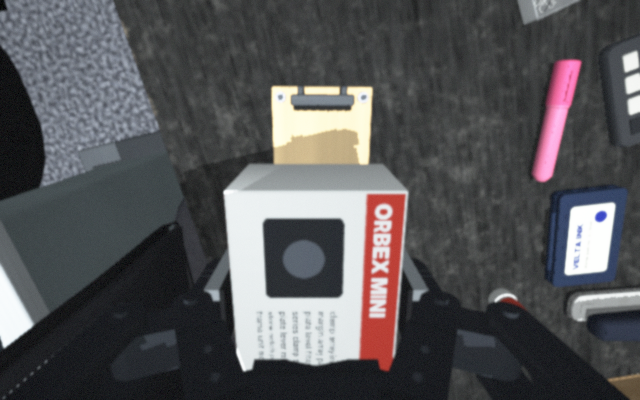

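The carton is held square to the board, whose far edge runs from (272,87) to (373,87). The anvil is at (292–353, 101). I'll check the clamp pose from this view.

```bash
python3 - <<'E'
from h import *
P=np.load('w2.npy');Q=np.load('top.npy')
c,s=np.cos(CA),np.sin(CA)
def tocl(p): d=p[...,:2]-C; return np.stack([d[...,0]*c+d[...,1]*s,-d[...,0]*s+d[...,1]*c],-1)*1000
for n,A in(('wrist',P),('top',Q)):
    L=tocl(A);z=A[...,2]
    m=(z>.045)&(z<.06)&(abs(L[...,0])<45)&(L[...,1]>115)&(L[...,1]<160)
    print(n,'anvil',m.sum(),np.percentile(L[m],[3,50,97],axis=0).round(1).tolist())
    m=(z>.035)&(z<.06)&(abs(L[...,0])<40)&(L[...,1]>-30)&(L[...,1]<50)
    print('pad/jaw',m.sum(),np.percentile(L[m],[2,50,98],axis=0).round(1).tolist() if m.sum() else '')
L=tocl(P);m=(abs(P[...,2]-.008)<.005)&(abs(L[...,0])<70)&(L[...,1]>100);print('board w',np.percentile(L[m],[2,98],axis=0))
r=cv2.minAreaRect(L[(P[...,2]>.045)&(P[...,2]<.06)&(abs(L[...,0])<45)&(L[...,1]>115)].astype(np.float32));print(r)
print('tcp',tocl(np.array(manip.sense()['tcp_pos'])))
E
```

```text
wrist anvil 997 [[-24.5, 133.4], [1.3, 140.2], [26.7, 146.0]]
pad/jaw 0 
top anvil 76 [[-27.5, 134.8], [-2.5, 142.0], [22.8, 147.8]]
pad/jaw 123 [[-27.3, -28.3], [-2.0, -2.5], [22.6, 14.4]]
board w [[-46.85616125 100.4620891 ]
 [ 49.33627055 152.63824065]]
((1.3348579406738281, 139.66627502441406), (55.88042449951172, 12.752398490905762), 0.15543290972709656)
tcp [-2.82101297 73.30484146]
```

{"name": "drive_tool", "arguments": {
  "plan": [
    [0,0.003,0.04,0,0,0,0],
    [0,0,0.04,0,0,0,0],
    [0,0,0.04,0,0,0,0],
    [0,0,0.04,0,0,0,0],
    [0,0,0.025,0,0,0,0],
    [0,0,0.006,0,0,0,0],
    [0,0,0,0,0,0,0],
    [0,0,0,0,0,0,0]
  ]
}}

```text
t: 7.2
tcp_pos: [0.548, 0.1034, 0.0444]
tool_rot: [0.784, 0.62, 0.001, 0.001]
force: [-0.1, -0.5, -1.3]
finger_gap: 0.718
gripper_force: 29.6
```

{"name": "drive_tool", "arguments": {
  "plan": [
    [-0.001,-0.001,0.004,0,0,0,0],
    [0,0,0.003,0,0,0,0],
    [0,0,0.002,0,0,0,0],
    [0,0,0,0,0,0,0]
  ]
}}

```text
t: 7.6
tcp_pos: [0.5458, 0.1036, 0.0345]
tool_rot: [0.784, 0.621, 0.0, 0.0]
force: [0.2, -0.5, -1.1]
finger_gap: 0.721
gripper_force: 29.6
```

{"name": "drive_tool", "arguments": {
  "plan": [
    [0,0,0.001,0,0,0,0],
    [0,0,0,0,0,0,0],
    [0,0,0,0,0,0,0.6],
    [0,0,0,0,0,0,1],
    [0,0,0,0,0,0,1],
    [0,0,0,0,0,0,1],
    [0,0,0,0,0,0,1],
    [0,0,0,0,0,0,1]
  ]
}}

```text
t: 8.4
tcp_pos: [0.5458, 0.1035, 0.0332]
tool_rot: [0.784, 0.621, -0.0, -0.0]
force: [0.0, 0.1, -0.3]
finger_gap: 0.997
gripper_force: 0.0
```

{"name": "drive_tool", "arguments": {
  "plan": [
    [0,0,-0.02,0,0,0,1],
    [0,0,-0.04,0,0,0,1],
    [0,0,-0.045,0,0,0,1],
    [0,0,-0.045,0,0,0,1],
    [0,0,-0.045,0,0,0,1],
    [0,0,-0.04,0,0,0,1],
    [0,0,0,0,0,0,1]
  ]
}}

```text
t: 9.1
tcp_pos: [0.5494, 0.1036, 0.2746]
tool_rot: [0.784, 0.621, 0.005, 0.004]
force: [1.3, 0.9, 1.1]
finger_gap: 1.0
gripper_force: 0.0
```

```bash
python3 - <<'E'
from h import *
c,s=np.cos(CA),np.sin(CA)
d,T=snap('top');A=cloud(d,T)
dd=A[...,:2]-C;L=np.stack([dd[...,0]*c+dd[...,1]*s,-dd[...,0]*s+dd[...,1]*c],-1)*1000
d,T=snap('wrist');P=cloud(d,T);cv2.imwrite('pics/w3.png',d['image'][:,:,::-1])
dd=P[...,:2]-C;L=np.stack([dd[...,0]*c+dd[...,1]*s,-dd[...,0]*s+dd[...,1]*c],-1)*1000
m=(P[...,2]>.045)&(P[...,2]<.06)&(abs(L[...,0])<50)&(L[...,1]>20)&(L[...,1]<125)
print(cv2.minAreaRect(L[m].astype(np.float32)),np.median(P[m][:,2]))
print(manip.sense()['tcp_pos'])
p=cl(0,-100);rows([p[0],p[1],.25],76.7,g=1)
E
```

```text
((-0.1662120819091797, 71.37501525878906), (87.95126342773438, 62.109596252441406), 89.8318099975586) 0.05274378444015976
[0.54593155 0.10347401 0.26927906]
[-0.043, -0.0, 0.005, 0.01, 0.01, -8.18, 1]
[-0.043, -0.006, 0.005, 0.01, 0.01, -8.18, 1]
[-0.041, -0.013, 0.004, 0.01, 0.01, -8.18, 1]
[-0.04, -0.018, 0.005, 0.01, 0.01, -8.18, 1]
[0.0, 0.0, 0.0, 0.01, 0.01, -8.18, 1]
[0.0, 0.0, 0.0, 0.01, 0.01, -8.18, 1]
[0.0, 0.0, 0.0, 0.01, 0.01, -8.18, 1]
[0.0, 0.0, 0.0, 0.01, 0.01, -8.18, 1]
[0.0, 0.0, 0.0, 0.01, 0.01, -8.18, 1]
[0.0, 0.0, 0.0, 0.01, 0.01, -8.18, 1]
[-0.0, 0.0, 0.0, 0.01, 0.01, -8.18, 1]
end [ 0.5058 -0.0651  0.2502] -13.24773111391725
```

View pics/w3.png

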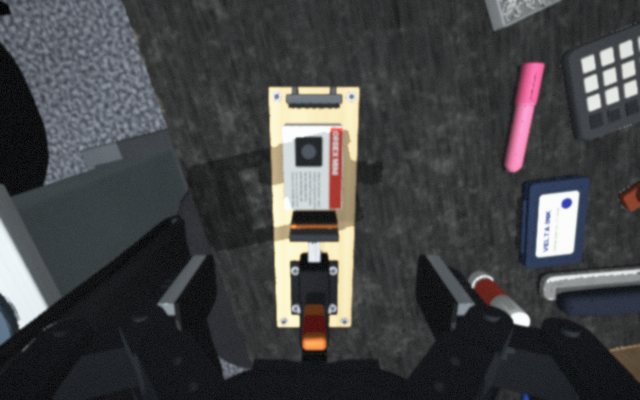

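The carton is standing free at clamp (0, 71), square, between the pad (315,222) and the anvil. Next I'll move above the grip and trigger.

{"name": "drive_tool", "arguments": {
  "plan": [
    [-0.043,0,0.004,0,0,-8.2,1],
    [-0.043,-0.006,0.004,0,0,-8.2,1],
    [-0.042,-0.013,0.004,0,0,-8.2,1],
    [-0.041,-0.02,0.004,0,0,-8.2,1],
    [0,0,0,0,0,-8.2,1],
    [0,0,0,0,0,-8.2,1],
    [0,0,0,0,0,-8.2,1],
    [0,0,0,0,0,-8.2,1],
    [0,0,0,0,0,-8.2,1],
    [0,0,0,0,0,-8.2,1]
  ]
}}

```text
t: 10.2
tcp_pos: [0.5035, -0.061, 0.2505]
tool_rot: [0.191, 0.982, 0.0, -0.003]
force: [0.8, 0.0, 0.7]
finger_gap: 1.0
gripper_force: 0.0
```

{"name": "drive_tool", "arguments": {
  "plan": [
    [0,0,0,0,0,-8.0,1],
    [0,0,0,0,0,0,1],
    [0,0,0,0,0,0,1]
  ]
}}

```text
t: 10.5
tcp_pos: [0.5041, -0.0611, 0.2514]
tool_rot: [0.127, 0.992, 0.0, -0.002]
force: [0.5, -0.1, 0.5]
finger_gap: 0.998
gripper_force: 0.0
```

```bash
python3 - <<'E'
from h import *
p=cl(0,-105);rows([p[0],p[1],.115],76.7,g=1)
c,s=np.cos(CA),np.sin(CA)
for n in('top','wrist'):
    d,T=snap(n);P=cloud(d,T)
    dd=P[...,:2]-C;L=np.stack([dd[...,0]*c+dd[...,1]*s,-dd[...,0]*s+dd[...,1]*c],-1)*1000
    m=(P[...,2]>.13)&(P[...,2]<.16)&(abs(L[...,0])<25)&(L[...,1]>-155)&(L[...,1]<-40)
    print(n,m.sum(),np.percentile(np.c_[L[m],P[m][:,2]*1000],[2,50,98],axis=0).round(1).tolist() if m.sum() else '')
    cv2.imwrite(f'pics/{n}4.png',d['image'][:,:,::-1])
E
```

```text
[-0.001, -0.002, 0.034, 0.0, -0.05, -0.32, 1]
[-0.001, -0.002, 0.034, 0.0, -0.05, -0.32, 1]
[-0.0, -0.002, 0.034, 0.0, -0.05, -0.32, 1]
[-0.001, -0.002, 0.034, 0.0, -0.05, -0.32, 1]
end [ 0.5048 -0.0695  0.1154] 75.43770052917732
top 0 
wrist 1270 [[-11.5, -116.4, 131.1], [-1.1, -105.3, 144.4], [11.7, -66.0, 152.2]]
```

View pics/wrist4.png

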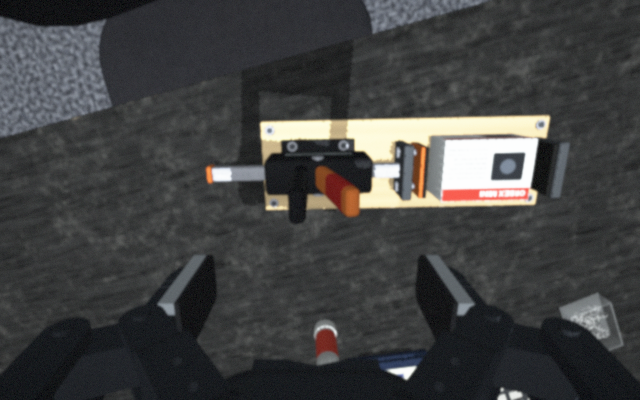

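The wrist view shows the grip at (297,190) and the trigger leaning at (340,190) between the finger lines. I'm descending around both.

{"name": "drive_tool", "arguments": {
  "plan": [
    [-0.002,-0.004,0.034,0,0,-1.2,1],
    [-0.001,0,0.034,0,0,0,1],
    [0,0,0.034,0,0,0,1],
    [0,0,0.034,0,0,0,1],
    [0,0,0,0,0,0,1],
    [0,0,0,0,0,0,1]
  ],
  "newtons": 25
}}

```text
t: 11.2
tcp_pos: [0.5068, -0.066, 0.1167]
tool_rot: [0.115, 0.993, 0.0, -0.001]
force: [-0.2, 0.1, 1.2]
finger_gap: 1.002
gripper_force: 0.0
```

```bash
python3 - <<'E'
from h import *
p=cl(0,-104);rows([p[0],p[1],.115],76.7,g=1);s=manip.sense();print(s['tcp_pos'],s['force'])
E
```

```text
[0.001, -0.003, 0.002, 0.01, -0.08, 0.06, 1]
end [ 0.5051 -0.0686  0.1147] 76.76468693009151
[ 0.50677782 -0.06595397  0.11674845] [-0.16087379  0.07624183  1.1949459 ]
```

{"name": "drive_tool", "arguments": {
  "plan": [
    [0.001,-0.003,0.001,0,0,0,0.8],
    [0,0,0,0,0,0,0.6],
    [0,0,0,0,0,0,0.5],
    [0,0,0,0,0,0,0.4],
    [0,0,0,0,0,0,0.4]
  ],
  "newtons": 20
}}

```text
t: 11.7
tcp_pos: [0.5068, -0.0682, 0.1184]
tool_rot: [0.115, 0.993, 0.0, 0.003]
force: [1.1, 5.2, 4.0]
finger_gap: 0.702
gripper_force: 2.5
```

{"name": "drive_tool", "arguments": {
  "plan": [
    [0,0,0,0,0,0,0.3],
    [0,0,0,0,0,0,0.2],
    [0,0,0,0,0,0,0.1],
    [0,0,0,0,0,0,0.0],
    [0,0,0,0,0,0,0]
  ]
}}

```text
t: 12.2
tcp_pos: [0.5065, -0.0681, 0.1181]
tool_rot: [0.115, 0.993, 0.0, 0.002]
force: [0.7, 5.7, 3.9]
finger_gap: 0.5
gripper_force: 2.5
```

{"name": "drive_tool", "arguments": {
  "plan": [
    [0,0,0,0,0,0,-0.1],
    [0,0,0,0,0,0,-0.2],
    [0,0,0,0,0,0,-0.27],
    [0,0,0,0,0,0,-0.27]
  ]
}}

```text
t: 12.6
tcp_pos: [0.5067, -0.0677, 0.1182]
tool_rot: [0.116, 0.993, 0.001, 0.002]
force: [1.8, 6.5, 3.9]
finger_gap: 0.365
gripper_force: 3.6
```

{"name": "drive_tool", "arguments": {
  "plan": [
    [0,0,0,0,0,0,0.2],
    [0,0,0,0,0,0,0.7],
    [0,0,0,0,0,0,0.7],
    [0,0,0,0,0,0,0.7],
    [0,0,0,0,0,0,0.7]
  ]
}}

```text
t: 13.1
tcp_pos: [0.5055, -0.0687, 0.1161]
tool_rot: [0.115, 0.993, 0.0, 0.0]
force: [0.6, 2.5, 1.2]
finger_gap: 0.852
gripper_force: 1.3
```

```bash
cat > ck.py <<'E'
from h import *
c,s=np.cos(CA),np.sin(CA)
st=manip.sense();print(st['t'],st['force'].round(2) if hasattr(st['force'],'round') else st['force'],st['gripper_force'],st['finger_gap'])
for n in('wrist','side'):
    d,T=snap(n);P=cloud(d,T);dd=P[...,:2]-C;L=np.stack([dd[...,0]*c+dd[...,1]*s,-dd[...,0]*s+dd[...,1]*c],-1)*1000
    hsv=cv2.cvtColor(d['image'],cv2.COLOR_RGB2HSV)
    zb=(P[...,2]>.02)&(P[...,2]<.06)&(abs(L[...,0])<40)
    m=zb&(hsv[...,1]>150)&(hsv[...,0]>5)&(hsv[...,0]<18)&(L[...,1]>-15)&(L[...,1]<60)
    print(n,'pad',m.sum(),np.percentile(L[m][:,1],[5,50,95]).round(1) if m.sum() else '')
    m=(P[...,2]>.049)&(P[...,2]<.058)&(abs(L[...,0])<45)&(L[...,1]>22)&(L[...,1]<131)&(hsv[...,2]>120)&((hsv[...,1]<60)|(hsv[...,0]<4)|(hsv[...,0]>170))
    print(n,'carton',cv2.minAreaRect(L[m].astype(np.float32)) if m.sum() else '', np.percentile(L[m][:,1],[1,99]) if m.sum() else '')
    cv2.imwrite(f'pics/ck_{n}.png',d['image'][:,:,::-1])
E
python3 ck.py
```

```text
13.1 [0.55 2.47 1.16] 1.32158916676417 0.8523099269359559
wrist pad 1450 [18.2 19.  22.7]
wrist carton ((0.37479209899902344, 62.80976104736328), (72.71685791015625, 62.764705657958984), 89.78724670410156) [27.41217967 93.778913  ]
side pad 7 [15.6 17.3 20. ]
side carton ((-15.262472152709961, 69.08364868164062), (93.91826629638672, 31.210247039794922), 87.50008392333984) [ 22.6459468 115.9409628]
```

{"name": "drive_tool", "arguments": {
  "plan": [
    [0,0,0,0,0,0,1],
    [0,0,0,0,0,0,1],
    [0,0,0,0,0,0,0.8],
    [0,0,0,0,0,0,0.6],
    [0,0,0,0,0,0,0.4],
    [0,0,0,0,0,0,0.3],
    [0,0,0,0,0,0,0.2],
    [0,0,0,0,0,0,0.1],
    [0,0,0,0,0,0,0],
    [0,0,0,0,0,0,0]
  ]
}}

```text
t: 14.2
tcp_pos: [0.5056, -0.0676, 0.1163]
tool_rot: [0.115, 0.993, 0.001, 0.0]
force: [1.6, 5.2, 4.6]
finger_gap: 0.5
gripper_force: 2.8
```

{"name": "drive_tool", "arguments": {
  "plan": [
    [0,0,0,0,0,0,-0.08],
    [0,0,0,0,0,0,-0.16],
    [0,0,0,0,0,0,-0.22],
    [0,0,0,0,0,0,-0.27],
    [0,0,0,0,0,0,-0.27]
  ]
}}

```text
t: 14.7
tcp_pos: [0.5057, -0.0674, 0.1164]
tool_rot: [0.115, 0.993, 0.001, 0.0]
force: [1.8, 6.5, 4.5]
finger_gap: 0.369
gripper_force: 3.4
```

{"name": "drive_tool", "arguments": {
  "plan": [
    [0,0,0,0,0,0,0.2],
    [0,0,0,0,0,0,0.7],
    [0,0,0,0,0,0,1],
    [0,0,0,0,0,0,1],
    [0,0,0,0,0,0,1],
    [0,0,0,0,0,0,1]
  ]
}}

```text
t: 15.3
tcp_pos: [0.5053, -0.069, 0.1159]
tool_rot: [0.115, 0.993, -0.0, 0.0]
force: [0.3, -0.5, -0.3]
finger_gap: 0.999
gripper_force: 0.0
```

```bash
python3 ck.py
```

```text
15.3 [ 0.3  -0.5  -0.29] 0.0 0.9989632248793122
wrist pad 1434 [31.5 32.5 36.2]
wrist carton ((0.104522705078125, 61.039527893066406), (74.49445343017578, 62.21199035644531), 89.56321716308594) [39.86450181 93.3844291 ]
side pad 7 [27.7 30.7 33.6]
side carton ((-15.284127235412598, 81.23188781738281), (94.812255859375, 33.976539611816406), 87.61426544189453) [ 35.11325254 125.80020475]
```

About 8 mm of travel remains. I'm starting the third pull slowly and watching the force.

{"name": "drive_tool", "arguments": {
  "plan": [
    [0,0,0,0,0,0,0.8],
    [0,0,0,0,0,0,0.65],
    [0,0,0,0,0,0,0.55],
    [0,0,0,0,0,0,0.5],
    [0,0,0,0,0,0,0.45],
    [0,0,0,0,0,0,0.4],
    [0,0,0,0,0,0,0.4]
  ]
}}

```text
t: 16.1
tcp_pos: [0.5057, -0.0676, 0.1163]
tool_rot: [0.115, 0.993, 0.001, 0.001]
force: [1.0, 4.6, 3.1]
finger_gap: 0.702
gripper_force: 2.4
```

{"name": "drive_tool", "arguments": {
  "plan": [
    [0,0,0,0,0,0,0.37],
    [0,0,0,0,0,0,0.34],
    [0,0,0,0,0,0,0.34]
  ]
}}

```text
t: 16.4
tcp_pos: [0.5057, -0.0675, 0.1163]
tool_rot: [0.115, 0.993, 0.001, 0.001]
force: [1.6, 5.0, 3.8]
finger_gap: 0.668
gripper_force: 2.7
```

{"name": "drive_tool", "arguments": {
  "plan": [
    [0,0,0,0,0,0,0.31],
    [0,0,0,0,0,0,0.28],
    [0,0,0,0,0,0,0.28]
  ]
}}

```text
t: 16.7
tcp_pos: [0.5058, -0.0672, 0.1164]
tool_rot: [0.115, 0.993, 0.001, 0.001]
force: [2.0, 6.3, 4.0]
finger_gap: 0.643
gripper_force: 3.3
```

{"name": "drive_tool", "arguments": {
  "plan": [
    [0,0,0,0,0,0,0.26],
    [0,0,0,0,0,0,0.24],
    [0,0,0,0,0,0,0.24]
  ]
}}

```text
t: 17.0
tcp_pos: [0.5058, -0.0669, 0.1164]
tool_rot: [0.115, 0.993, 0.001, 0.001]
force: [1.5, 8.3, 4.0]
finger_gap: 0.62
gripper_force: 3.7
```

```bash
python3 ck.py
```

```text
17.0 [1.46 8.26 3.98] 3.7441411754116416 0.6203881598837693
wrist pad 1307 [36.4 37.4 41.1]
wrist carton ((0.07241439819335938, 65.91309356689453), (73.02800750732422, 62.50880813598633), 89.11002349853516) [44.74550152 96.99033328]
side pad 3 [32.3 35.5 42.3]
side carton ((-13.604043006896973, 84.59800720214844), (90.93257141113281, 34.61590576171875), 89.5574722290039) [ 42.99522547 129.76526907]
```

{"name": "drive_tool", "arguments": {
  "plan": [
    [0,0,0,0,0,0,0.22],
    [0,0,0,0,0,0,0.2],
    [0,0,0,0,0,0,0.2]
  ]
}}

```text
t: 17.4
tcp_pos: [0.5058, -0.0667, 0.1165]
tool_rot: [0.116, 0.993, 0.002, 0.001]
force: [1.1, 9.0, 4.8]
finger_gap: 0.597
gripper_force: 4.2
```

{"name": "drive_tool", "arguments": {
  "plan": [
    [0,0,0,0,0,0,0.19],
    [0,0,0,0,0,0,0.18],
    [0,0,0,0,0,0,0.18]
  ]
}}

```text
t: 17.7
tcp_pos: [0.5059, -0.0666, 0.1166]
tool_rot: [0.116, 0.993, 0.002, 0.001]
force: [1.8, 9.4, 5.4]
finger_gap: 0.588
gripper_force: 4.4
```

{"name": "drive_tool", "arguments": {
  "plan": [
    [0,0,0,0,0,0,0.16],
    [0,0,0,0,0,0,0.14],
    [0,0,0,0,0,0,0.14]
  ]
}}

```text
t: 18.0
tcp_pos: [0.5059, -0.0664, 0.1166]
tool_rot: [0.116, 0.993, 0.002, 0.001]
force: [2.5, 10.5, 5.7]
finger_gap: 0.574
gripper_force: 4.8
```

{"name": "drive_tool", "arguments": {
  "plan": [
    [0,0,0,0,0,0,0.12],
    [0,0,0,0,0,0,0.11],
    [0,0,0,0,0,0,0.11]
  ]
}}

```text
t: 18.3
tcp_pos: [0.506, -0.0662, 0.1167]
tool_rot: [0.116, 0.993, 0.002, 0.001]
force: [2.3, 11.0, 5.7]
finger_gap: 0.558
gripper_force: 5.2
```

```bash
python3 ck.py
```

```text
18.3 [ 2.32 11.05  5.71] 5.16877802554518 0.5584085233815995
wrist pad 1204 [36.4 37.5 41.1]
wrist carton ((0.369049072265625, 66.53485107421875), (73.3079833984375, 62.94080352783203), 89.43873596191406) [44.75477469 98.19731894]
side pad 3 [37.1 37.2 41.5]
side carton ((-13.582513809204102, 84.62136840820312), (89.51895904541016, 34.385353088378906), 89.70284271240234) [ 40.33022692 128.46979107]
```

{"name": "drive_tool", "arguments": {
  "plan": [
    [0,0,0,0,0,0,0.09],
    [0,0,0,0,0,0,0.07],
    [0,0,0,0,0,0,0.07]
  ]
}}

```text
t: 18.7
tcp_pos: [0.506, -0.066, 0.1168]
tool_rot: [0.116, 0.993, 0.002, 0.001]
force: [2.1, 12.5, 7.2]
finger_gap: 0.538
gripper_force: 5.6
```

{"name": "drive_tool", "arguments": {
  "plan": [
    [0,0,0,0,0,0,0.05],
    [0,0,0,0,0,0,0.03],
    [0,0,0,0,0,0,0.03]
  ]
}}

```text
t: 19.0
tcp_pos: [0.5061, -0.0658, 0.1169]
tool_rot: [0.116, 0.993, 0.002, 0.001]
force: [3.6, 12.3, 8.1]
finger_gap: 0.516
gripper_force: 6.0
```

{"name": "drive_tool", "arguments": {
  "plan": [
    [0,0,0,0,0,0,0.01],
    [0,0,0,0,0,0,-0.01],
    [0,0,0,0,0,0,-0.02],
    [0,0,0,0,0,0,-0.02]
  ]
}}

```text
t: 19.4
tcp_pos: [0.5062, -0.0655, 0.1169]
tool_rot: [0.116, 0.993, 0.002, 0.001]
force: [3.5, 13.5, 7.8]
finger_gap: 0.494
gripper_force: 6.6
```

```bash
python3 ck.py
```

```text
19.4 [ 3.48 13.54  7.76] 6.612183507531881 0.49440859960796785
wrist pad 1109 [36.4 37.6 41.3]
wrist carton ((0.21414566040039062, 66.98776245117188), (62.646934509277344, 72.95524597167969), 0.15003882348537445) [44.71876208 98.97622234]
side pad 2 [35.7 36.3 36.8]
side carton ((-13.844532012939453, 84.07125854492188), (34.656715393066406, 92.1383285522461), 0.00149152718950063) [ 40.25922669 129.84642061]
```

```bash
python3 - <<'E'
from h import *
c,s=np.cos(CA),np.sin(CA)
d,T=snap('wrist');P=cloud(d,T);dd=P[...,:2]-C;L=np.stack([dd[...,0]*c+dd[...,1]*s,-dd[...,0]*s+dd[...,1]*c],-1)*1000
hsv=cv2.cvtColor(d['image'],cv2.COLOR_RGB2HSV);z=P[...,2]
m=(z>.02)&(z<.06)&(abs(L[...,0])<40)&(hsv[...,1]>150)&(hsv[...,0]>5)&(hsv[...,0]<18)&(L[...,1]>-15)&(L[...,1]<60)
v,u=np.where(m);print(u.min(),u.max(),v.min(),v.max(),'z',np.percentile(z[m],[5,50,95]))
j=(z>.045)&(z<.06)&(abs(L[...,0])<20)&(L[...,1]>5)&(L[...,1]<45)
h=np.histogram(L[j][:,1],np.arange(5,46,1));print(list(zip(h[1],h[0])))
mid=(abs(L[...,0]-15)<1.5)&(L[...,1]>10)&(L[...,1]<50)
for a in np.argwhere(mid)[::3][:60]: pass
v0,v1,u0,u1=max(v.min()-20,0),v.max()+20,max(u.min()-80,0),min(u.max()+60,640)
im=d['image'][v0:v1,u0:u1,::-1];k=min(780/im.shape[1],580/im.shape[0]);cv2.imwrite('pics/jaw.png',cv2.resize(im,None,fx=k,fy=k,interpolation=cv2.INTER_CUBIC));print(u0,v0,k)
E
```

```text
522 556 169 258 z [0.04492818 0.05025194 0.05194054]
[(np.int64(5), np.int64(0)), (np.int64(6), np.int64(0)), (np.int64(7), np.int64(0)), (np.int64(8), np.int64(0)), (np.int64(9), np.int64(0)), (np.int64(10), np.int64(0)), (np.int64(11), np.int64(0)), (np.int64(12), np.int64(0)), (np.int64(13), np.int64(0)), (np.int64(14), np.int64(0)), (np.int64(15), np.int64(0)), (np.int64(16), np.int64(0)), (np.int64(17), np.int64(0)), (np.int64(18), np.int64(0)), (np.int64(19), np.int64(0)), (np.int64(20), np.int64(0)), (np.int64(21), np.int64(133)), (np.int64(22), np.int64(369)), (np.int64(23), np.int64(142)), (np.int64(24), np.int64(113)), (np.int64(25), np.int64(97)), (np.int64(26), np.int64(103)), (np.int64(27), np.int64(108)), (np.int64(28), np.int64(108)), (np.int64(29), np.int64(92)), (np.int64(30), np.int64(77)), (np.int64(31), np.int64(47)), (np.int64(32), np.int64(3)), (np.int64(33), np.int64(0)), (np.int64(34), np.int64(0)), (np.int64(35), np.int64(7)), (np.int64(36), np.int64(250)), (np.int64(37), np.int64(266)), (np.int64(38), np.int64(121)), (np.int64(39), np.int64(94)), (np.int64(40), np.int64(78)), (np.int64(41), np.int64(138)), (np.int64(42), np.int64(107)), (np.int64(43), np.int64(81)), (np.int64(44), np.int64(149))]
442 149 4.482758620689655
```

View pics/jaw.png

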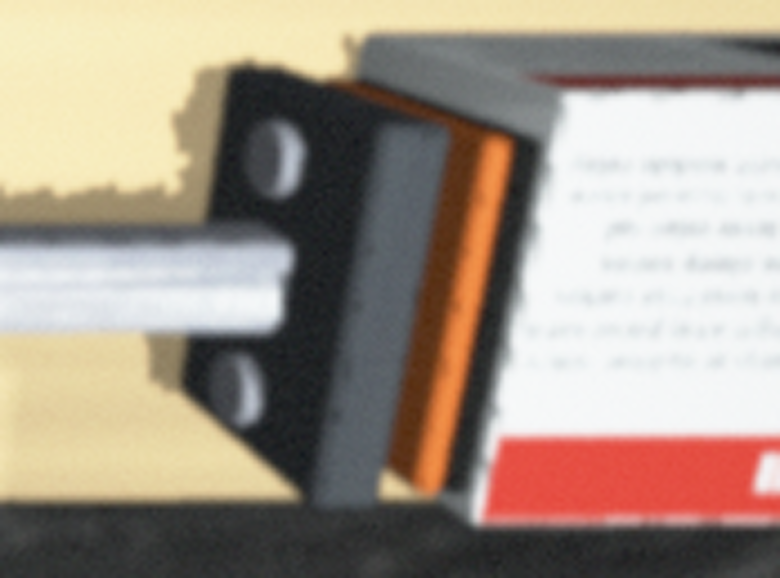

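The crop shows the pad flush on the carton, with the jaw-to-pad gap at about 4.5 mm and closing. Jaw force is roughly 12–15 N. A little more allows for the settling loss.

{"name": "drive_tool", "arguments": {
  "plan": [
    [0,0,0,0,0,0,-0.04],
    [0,0,0,0,0,0,-0.06],
    [0,0,0,0,0,0,-0.08],
    [0,0,0,0,0,0,-0.09],
    [0,0,0,0,0,0,-0.09]
  ]
}}

```text
t: 20.05
tcp_pos: [0.5063, -0.0652, 0.1171]
tool_rot: [0.116, 0.993, 0.003, 0.001]
force: [3.0, 14.5, 9.6]
finger_gap: 0.46
gripper_force: 7.4
```

```bash
cat > jg.py <<'E'
from h import *
c,s=np.cos(CA),np.sin(CA)
G=[]
for i in range(4):
    d,T=snap('wrist');P=cloud(d,T);dd=P[...,:2]-C;L=np.stack([dd[...,0]*c+dd[...,1]*s,-dd[...,0]*s+dd[...,1]*c],-1)*1000
    hsv=cv2.cvtColor(d['image'],cv2.COLOR_RGB2HSV);z=P[...,2]
    b=(z>.02)&(z<.06)&(abs(L[...,0])<40)&(L[...,1]>-15)&(L[...,1]<60)
    m=b&(hsv[...,1]>150)&(hsv[...,0]>5)&(hsv[...,0]<18)
    j=(z>.051)&(z<.058)&(abs(L[...,0])<24)&(L[...,1]>18)&(L[...,1]<35)
    G.append([m.sum(),*np.percentile(L[j][:,1],[5,50,95]),np.median(L[m][:,1])])
print(np.mean(G,0).round(2),np.round(manip.sense()['force'],1),manip.sense()['gripper_force'])
E
python3 jg.py
```

```text
[1053.75   22.7    26.75   31.21   37.64] [ 3.  14.9  9.4] 7.410455744247884
```

{"name": "drive_tool", "arguments": {
  "plan": [
    [0,0,0,0,0,0,0.1],
    [0,0,0,0,0,0,0.3],
    [0,0,0,0,0,0,0.6],
    [0,0,0,0,0,0,1],
    [0,0,0,0,0,0,1],
    [0,0,0,0,0,0,1]
  ]
}}

```text
t: 20.85
tcp_pos: [0.5053, -0.0692, 0.1159]
tool_rot: [0.115, 0.993, -0.0, 0.0]
force: [-0.6, 0.2, -0.1]
finger_gap: 0.996
gripper_force: 0.0
```

```bash
python3 jg.py
```

```text
[1242.     21.49   25.5    30.06   37.47] [ 0.8 -0.5  0.8] 0.0
```

The settled force looks like about 9 N, which is too close to 8 N. I'll do one more short pull to a slightly higher force.

{"name": "drive_tool", "arguments": {
  "plan": [
    [0,0,0,0,0,0,0.9],
    [0,0,0,0,0,0,0.8],
    [0,0,0,0,0,0,0.75],
    [0,0,0,0,0,0,0.7],
    [0,0,0,0,0,0,0.66],
    [0,0,0,0,0,0,0.66]
  ]
}}

```text
t: 21.65
tcp_pos: [0.5058, -0.0666, 0.1167]
tool_rot: [0.116, 0.993, 0.002, 0.001]
force: [2.2, 9.0, 6.7]
finger_gap: 0.829
gripper_force: 4.6
```

{"name": "drive_tool", "arguments": {
  "plan": [
    [0,0,0,0,0,0,0.63],
    [0,0,0,0,0,0,0.6],
    [0,0,0,0,0,0,0.6]
  ]
}}

```text
t: 21.95
tcp_pos: [0.506, -0.0661, 0.1169]
tool_rot: [0.116, 0.993, 0.002, 0.001]
force: [2.1, 11.1, 8.3]
finger_gap: 0.8
gripper_force: 5.6
```

{"name": "drive_tool", "arguments": {
  "plan": [
    [0,0,0,0,0,0,0.58],
    [0,0,0,0,0,0,0.55],
    [0,0,0,0,0,0,0.55]
  ]
}}

```text
t: 22.25
tcp_pos: [0.5061, -0.0658, 0.117]
tool_rot: [0.116, 0.993, 0.002, 0.001]
force: [1.6, 12.7, 8.1]
finger_gap: 0.779
gripper_force: 6.4
```

{"name": "drive_tool", "arguments": {
  "plan": [
    [0,0,0,0,0,0,0.53],
    [0,0,0,0,0,0,0.51],
    [0,0,0,0,0,0,0.51]
  ]
}}

```text
t: 22.55
tcp_pos: [0.5062, -0.0655, 0.1171]
tool_rot: [0.116, 0.993, 0.003, 0.001]
force: [3.1, 14.7, 10.0]
finger_gap: 0.757
gripper_force: 7.0
```

{"name": "drive_tool", "arguments": {
  "plan": [
    [0,0,0,0,0,0,0.49],
    [0,0,0,0,0,0,0.47],
    [0,0,0,0,0,0,0.45],
    [0,0,0,0,0,0,0.45]
  ]
}}

```text
t: 22.95
tcp_pos: [0.5064, -0.065, 0.1174]
tool_rot: [0.116, 0.993, 0.003, 0.001]
force: [3.2, 15.4, 11.2]
finger_gap: 0.725
gripper_force: 8.0
```

```bash
python3 jg.py
```

```text
[1064.     22.59   26.63   31.17   37.63] [ 3.3 15.8 11.6] 7.943161837756634
```

{"name": "drive_tool", "arguments": {
  "plan": [
    [0,0,0,0,0,0,0.43],
    [0,0,0,0,0,0,0.41],
    [0,0,0,0,0,0,0.39],
    [0,0,0,0,0,0,0.37],
    [0,0,0,0,0,0,0.37]
  ]
}}

```text
t: 23.65
tcp_pos: [0.5066, -0.0646, 0.1176]
tool_rot: [0.116, 0.993, 0.003, 0.002]
force: [3.0, 16.7, 13.2]
finger_gap: 0.691
gripper_force: 8.9
```

```bash
python3 jg.py
```

```text
[1003.75   23.08   27.06   31.58   37.72] [ 4.1 18.3 12.8] 8.854499738663435
```

{"name": "drive_tool", "arguments": {
  "plan": [
    [0,0,0,0,0,0,0.5],
    [0,0,0,0,0,0,0.65],
    [0,0,0,0,0,0,0.8],
    [0,0,0,0,0,0,1],
    [0,0,0,0,0,0,1],
    [0,0,0,0,0,0,1]
  ]
}}

```text
t: 24.45
tcp_pos: [0.5053, -0.0691, 0.1159]
tool_rot: [0.115, 0.993, -0.0, 0.0]
force: [-0.1, -0.4, -0.4]
finger_gap: 1.001
gripper_force: 0.0
```

```bash
python3 jg.py
```

```text
[1192.75   21.84   25.82   30.39   37.56] [-0.6  0.4 -0.2] 0.0
```

{"name": "drive_tool", "arguments": {
  "plan": [
    [0,0.003,0,0,0,0,1],
    [0,0,-0.02,0,0,0,1],
    [0,0,-0.04,0,0,0,1],
    [0,0,-0.045,0,0,0,1],
    [0,0,-0.045,0,0,0,1],
    [0,0,0,0,0,0,1],
    [0,0,0,0,0,0,1]
  ]
}}

```text
t: 25.35
tcp_pos: [0.5062, -0.0657, 0.2669]
tool_rot: [0.115, 0.993, -0.0, 0.001]
force: [-0.5, 0.6, 0.4]
finger_gap: 1.003
gripper_force: 0.0
```

```bash
python3 ck.py
```

```text
25.35 [-0.55  0.59  0.44] 0.0 1.0028351790354835
wrist pad 405 [36.6 37.4 41.2]
wrist carton ((0.6065254211425781, 76.99252319335938), (108.1353530883789, 62.52223205566406), 89.88493347167969) [ 25.05449975 130.37329788]
side pad 4 [33.2 33.6 35.8]
side carton ((-2.616666793823242, 86.33335876464844), (90.24671173095703, 60.554954528808594), 85.7068862915039) [ 43.7972504  129.63007135]
```

View pics/ck_wrist.png

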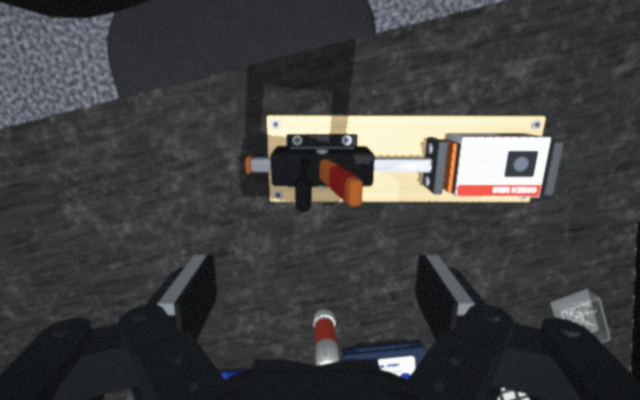

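The carton (500,165) sits square between the pad and the anvil (555,165), the trigger is back at (340,185), and the robot is clear. Handing in.

```bash
python3 -c "
from station import manip
print(manip.sign_off())"
```

```text
the job is handed in; nothing more can be done
None
```

I handed the job in with the carton clamped square against the anvil at an estimated 11–14 N (inferred from trigger force and jaw travel, not measured). The trigger has sprung back and the arm is clear; the sign-off returned no verdict.

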